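# Vent the vacuum packer and hold its lid half open

### The job

A batch is done in the vacuum packer on the packing bench. With the lid still shut, press the square key fully down and let it come up again, then do the same with the round key, leaving the long key alone. Then lift the lid and hold it half open, at 45 degrees, with the fingers: the lid falls shut if released, so finish while still holding it there, and do not disturb the trays, the jar or the tomato beside the machine.

Things in the scene. Friction and masses are not known exactly. Their poses are not given: they have to be found in the camera images.
- packer: Table-top vacuum packer, fixed to the bench, 340 mm deep (x), 340 mm wide (y), its shut lid's top 140 mm above the bench. Origin: centre of its underside, on the bench. x points from its front (control strip, nearest the robot) to the hinge at its back, z up. The strip is a ledge 65 mm high, from 170 to 55 mm in front of the origin; behind it the 110 mm high chamber with the lid on top.
- square_key_top (a point): Centre of the top of the square key: white cap 30 x 30 mm on a 40 x 60 mm black bezel on the control strip, top 14 mm above the strip (79 mm above the bench). The three keys stand in a row along the packer's y, 135 mm in front of its origin, 80 mm apart; which key is in which place varies.
- square_key (a joint): Travel of the square key in m: 0 up, 0.006 fully down. It springs back up when released; it starts to move at about 1.2 N and is fully down at 4 N.
- round_key_top (a point): Centre of the top of the round key: white cap 30 mm in diameter, otherwise like the square key.
- round_key (a joint): Travel of the round key in m: 0 up, 0.006 fully down; same spring as the square key.
- long_key_top (a point): Centre of the top of the long key: white cap 16 mm (x) by 50 mm (y), otherwise like the square key. It must not be pressed.
- long_key (a joint): Travel of the long key in m: 0 up, 0.006 fully down.
- lid_bar (a point): Middle of the lid's handle: a round black bar 12 mm in diameter, 140 mm long, parallel to the hinge (packer's y), on an arm at each end. Lid shut: 125 mm above the bench, 45 mm of free space to the lid's front edge behind it, 85 mm in front of the packer's origin, 46 mm above the key tops. Rigid with the lid, 225 mm from the hinge line; being round, it turns between pads that pinch it from above.
- lid_hinge (a point): Middle of the lid's hinge line, at the back of the packer: 140 mm behind its origin and 125 mm above the bench; the line runs along the packer's y. As the lid opens, the bar goes up and towards the back about this line.
- lid (a joint): Opening angle of the lid in rad: 0 shut (lid level), 0.785 at 45 degrees, stop at 1.75. The lid is a steel frame with a clear window, 180 mm (x) by 320 mm (y) by 30 mm, about 0.6 to 1.1 kg with its bar. It has no friction or spring to hold it and falls shut.
- tray_stack: Bystander: stack of white trays, 130 x 180 x 50 mm, loose, beside the packer on its +y side. Origin: centre of its underside.
- jar: Bystander: closed jar 70 mm in diameter and 100 mm high, loose, on the packer's -y side. Origin: centre of its underside.
- tomato: Bystander: red tomato about 74 mm in diameter and 60 mm high, loose, on the packer's -y side. Origin: centre of its underside.

How it is judged:
On the way, in this order (a step that is already met when the one before it is completed fails the run):
1. the square key is pressed down, the round key up and the lid shut (value of joint square_key above 0.0045 m and value of joint round_key below 0.002 m and value of joint lid below 0.05 rad), for 0.06 s.
2. then the round key is pressed down, the square key up again and the lid shut (value of joint round_key above 0.0045 m and value of joint square_key below 0.002 m and value of joint lid below 0.05 rad), for 0.06 s.
3. then the lid is held at 45 degrees by the fingers (value of joint lid between 0.685 and 0.885 rad and contact force between lid and the fingers above 1 N), for 0.3 s.
At the end, for the whole second after the job is handed in: The lid stands still between 39 and 51 degrees (0.685 to 0.885 rad), carried by the robot's fingers (more than 1 N on the lid) and by nothing else, and all three keys are up (less than 2 mm down) (all of step 3 and velocity of joint lid between -0.1 and 0.1 rad/s and contact force between lid and tray_stack below 0.1 N and contact force between lid and jar below 0.1 N and contact force between lid and tomato below 0.1 N and value of joint each of square_key, round_key, long_key below 0.002 m); the arm keeps its last pose, push and grip.
It fails at once if the long key is pressed (more than 3 mm) (value of joint long_key above 0.003 m).
It fails at once if a bystander is moved by more than 30 mm (distance of any of tray_stack, jar, tomato from where it was at the start of the episode above 0.03 m).
It also fails if it takes over 53 s, if anything falls off the work surface, if the arm or the gripper's body presses on something with over 40 N, if the wrist force passes 120 N, or if a joint passes its speed limit or range.

### The arm

A 6-joint arm with a two-finger parallel gripper is mounted at the origin on the work surface. World frame = base frame: x ahead of the robot, y to its left, z up, the work surface at z = 0. Lengths are in m, angles in rad, forces in N, time in s.
With the tool pointing down it reaches from about 0.4 to 0.825 m from the base axis. Payload 7 kg.
Tool frame: the origin (TCP) lies at the centre of the arm's flange, where the gripper is bolted on; the fingertips stand 178 mm ahead of it and the grasp point (between the pads) lies arm.tcp_to_grasp ahead of it (arm.tcp_to_grasp is the distance from the TCP to the grasp point, in m); z points along the fingers, y is the direction in which the jaws open and shut (so a half turn about z gives the same grasp; the last joint's range is limited). The gripper opens to 88 mm and grips with 3 to 60 N. Pads are 19 mm wide; open, the fingers measure 130 mm over their backs; the gripper's body (78 mm by 193 mm) begins 47 mm behind the grasp point.
Start: joints at [-1.006, 0.359, 0.012, 0, -1.224, -0.288], TCP at [0.184, -0.649, 0.405] pointing down, gripper open.
Joint ranges: [-3.07, 3.07], [-1.43, 2.12], [-1.02, 1.25], [-3.03, 1.67], [-3.05, -0], [-3.03, 3.03]. Speed limits (rad/s): [2.39, 2.39, 3.01, 3.14, 3.14, 3.14].

### API

Orientations are given as [roll, pitch, yaw] about the fixed x, y, z axes, in that order (R = Rz(yaw) Ry(pitch) Rx(roll)).
In Python, from station import arm gives the robot as it stands.
- The arm moves only by the tool move_arm, never from a script. Its argument "deltas" is a list of rows, each a list of 6 numbers: the shift along the world's x, y, z in mm, then the turn, a rotation vector about the world's x, y, z in degrees. In form: [[tx, ty, tz, ax, ay, az], ...]. A call has exactly 5 rows; each row shifts and turns the commanded pose from where the row before left it; what a row does not reach is not made up. A row lasts 1/12 s, in which the tool goes at most 41.7 mm and 7.16 degrees, less where a joint would pass 70% of its speed; a pose out of reach is approached as far as the arm can. A call with a gripper value outside its range is refused whole. "claw" is the closure in counts, from 0 (fully open) to 255 (shut), set as the call begins (left out, the last holds). The fingers move at their own pace and stop on an object; "squeeze" is the grip in N (left out, the last holds). Time passes only in rows, so rows that do not move let the fingers close, or fill a call up. It gives the time, the measured TCP pose, the force and the opening at its end, in the units of the state.
- arm.get_state(): the state, without advancing time (a new reading comes with each control period).
- arm.grab_frame(name): name is "scene" or "top" or "wrist"; returns the picture (384x512x3 uint8, red, green, blue); there is no depth.
- arm.calibration(name): a dict with "intrinsics" (3x3 intrinsics, pixels), "T" (4x4, takes a point from camera to world coordinates); the wrist camera has in their place "mount" (4x4, takes a point from camera to tool coordinates, whose origin is the TCP and whose axes are the flange's). Camera axes: x right, y up, looking along -z (the intrinsics and any distortion apply to the point x, -y, -z); pixel columns grow to the right and rows downward; lengths in m; the calibration is good to about 2 mm. A picture is of the moment at which its call begins: read the wrist's pose just before it. calibration takes no time and is no camera call.
- arm.job_done(): hands the job in, once; it reports no verdict.
Trained networks look in the newest picture that a camera, given by its name, has taken for a name from the list of things; names that differ only in an ending like _2 or _b are one class to them, and where a whole thing is asked for, a point or a joint stands for the part that bears it (a point fixed in the world has none). Each returns a list of dicts, best first, with "score" (0 to 1); they miss things now and then, are a little off and sometimes report something else, mostly with a low value. They report only what shows in the picture. A call takes as long as a camera call.
- arm.spot_in(thing, camera): "xy" ([column, row] in pixels, amid what is visible of it).
- arm.masks_of(thing, camera): "pixels" (384x512 bool, what is visible of it) and "xy" ([column, row] in pixels, amid what is visible of it).
- arm.spot_point(thing, camera): "xy" ([column, row] in pixels: a listed point, or the origin of a listed thing).
The state is a dict: "t": time; "q": joint angles; "qd": joint speeds; "joint_efforts": joint torques, N m; "eef_pos": TCP position; "ee_rot": TCP orientation; "force": force on the tool from outside, world axes, zero at the start; "moment": the same for the moment, N m; "width": finger opening in m.
Only numpy, scipy, OpenCV 4.12 (cv2) and the standard library are available. Lean on these libraries where they do the work, as an engineer would, in place of code of your own. Each camera call takes 0.05 s, during which the arm holds its last target. There are 200 camera calls.

## Working session

There is one attempt and no reset: what is moved stays moved. The work goes in short steps, Python scripts to look and compute and a tool call to move; the robot and the scene stay as the last step left them, time stands still between calls to the robot, and variables do not carry over. Pictures are saved under pics/ and viewed, about 8 in all and at most 12, crops included, and the job is handed in when it is done.

Besides the shell and the picture viewer there is one more tool, called after "Emit:" as name(argument=value, ...) on one line, values as JSON. move_arm: Moves the arm, as the interface text tells. Its arguments: {"type":"object","properties":{"deltas":{"type":"array","items":{"type":"array","items":{"type":"number"}}},"claw":{"type":"number"},"squeeze":{"type":"number"}},"required":["deltas"]}

```bash
mkdir -p pics; cat > h.py <<'E'
from station import arm
import numpy as np, cv2
from scipy.spatial.transform import Rotation as R
def cam(c):
    k=arm.calibration(c)
    if 'T' in k: return np.array(k['intrinsics']),np.array(k['T'])
    s=arm.get_state(); T=np.eye(4); T[:3,:3]=R.from_euler('xyz',s['ee_rot']).as_matrix(); T[:3,3]=s['eef_pos']
    return np.array(k['intrinsics']),T@np.array(k['mount'])
def ray(K,T,xy):
    d=np.linalg.solve(K,[xy[0],xy[1],1.]); d=T[:3,:3]@np.array([d[0],-d[1],-d[2]])
    return T[:3,3],d/np.linalg.norm(d)
def atz(K,T,xy,z):
    o,d=ray(K,T,xy); return o+d*(z-o[2])/d[2]
def tri(rs):
    A=sum(np.eye(3)-np.outer(d,d) for o,d in rs); b=sum((np.eye(3)-np.outer(d,d))@o for o,d in rs)
    return np.linalg.solve(A,b)
E
python3 - <<'E'
from h import *
np.set_printoptions(precision=3,suppress=True)
s=arm.get_state(); print(s, arm.tcp_to_grasp, arm.calibration('top').keys())
names=['square_key_top','round_key_top','long_key_top','lid_bar','lid_hinge','packer','tray_stack','jar','tomato']
zs=[.079,.079,.079,.125,.125,0,0,0,0]
cs={}; im={}
for c in ['scene','top']:
    im[c]=arm.grab_frame(c); cs[c]=cam(c)
rs={}
for c in cs:
    for n,z in zip(names,zs):
        r=arm.spot_point(n,c)
        if r:
            print(c,n,[(np.round(x['xy'],1),round(x['score'],2)) for x in r[:2]],atz(*cs[c],r[0]['xy'],z)); rs.setdefault(n,[]).append(ray(*cs[c],r[0]['xy']))
        else: print(c,n,None)
for n in rs:
    if len(rs[n])>1: print(n,tri(rs[n]))
cv2.imwrite('pics/a.png',np.vstack([im['scene'],im['top']])[:,:,::-1][:,:] if 0 else cv2.resize(np.hstack([im['scene'],im['top']])[:,:,::-1],(800,300),interpolation=cv2.INTER_AREA))
E
```

```text
{'t': 0.0, 'q': array([-1.006,  0.359,  0.011, -0.   , -1.224, -0.288]), 'qd': array([-0.001, -0.001,  0.001, -0.   , -0.   ,  0.   ]), 'joint_efforts': array([ -0.   , -58.272,  29.305,   6.997,   0.007,  -0.   ]), 'eef_pos': array([ 0.184, -0.649,  0.404]), 'ee_rot': array([ 3.14 , -0.   , -2.865]), 'force': array([ 0.047,  0.007, -0.194]), 'moment': array([-0.076,  0.023, -0.008]), 'width': 0.08736646757962861} 0.1593 dict_keys(['intrinsics', 'T'])
scene square_key_top [(array([201.3, 150.9]), 0.44)] [ 0.489 -0.15   0.079]
scene round_key_top [(array([223.7, 153.1]), 0.62)] [ 0.485 -0.08   0.079]
scene long_key_top [(array([253. , 155.5]), 0.58)] [0.478 0.011 0.079]
scene lid_bar [(array([220.8, 160.6]), 0.94)] [ 0.545 -0.071  0.125]
scene lid_hinge [(array([200.5, 225.8]), 0.71), (array([253.1, 156.5]), 0.55)] [ 0.756 -0.076  0.125]
scene packer [(array([219.3, 206. ]), 0.65)] [ 0.628 -0.068  0.   ]
scene tray_stack [(array([336.7, 204. ]), 0.82)] [0.558 0.288 0.   ]
scene jar [(array([136.9, 178.5]), 0.78)] [ 0.576 -0.35   0.   ]
scene tomato [(array([145.6, 156.5]), 0.94), (arr
[... 284 characters left out ...]
y([289.3, 225.8]), 0.74)] [ 0.531 -0.083  0.125]
top lid_hinge [(array([281. , 137.4]), 0.76)] [ 0.764 -0.057  0.125]
top packer [(array([282.9, 195. ]), 0.55), (array([374.9, 207.1]), 0.18)] [ 0.621 -0.074  0.   ]
top tray_stack [(array([157.8, 212.2]), 0.57)] [0.563 0.283 0.   ]
top jar [(array([375.8, 206.5]), 0.71)] [ 0.595 -0.342  0.   ]
top tomato [(array([374.4, 243.2]), 0.82)] [ 0.49  -0.338  0.   ]
square_key_top [ 0.492 -0.152  0.084]
round_key_top [ 0.492 -0.076  0.089]
long_key_top [0.486 0.007 0.089]
lid_bar [ 0.531 -0.081  0.102]
lid_hinge [ 0.763 -0.063  0.145]
packer [ 0.622 -0.073 -0.012]
tray_stack [0.562 0.284 0.008]
jar [ 0.593 -0.334  0.031]
tomato [ 0.492 -0.341  0.009]
```

View pics/a.png

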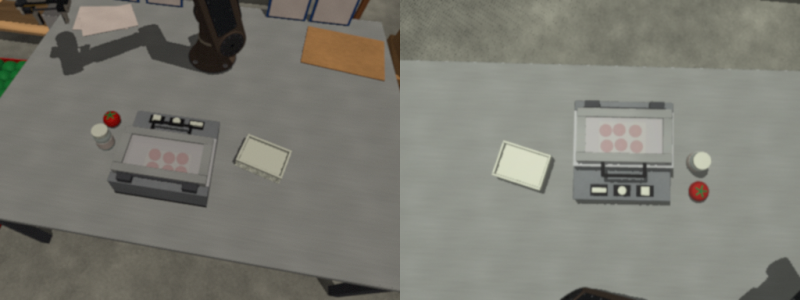

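Both views show the packer with its lid shut. From +y to -y the keys are long, round, square. In the top view they sit at about (256,242), (284,241) and (314,241), and the bar at (289,226). The trays are off to +y, the jar and tomato to -y. Next I close the fingers and move over the packer for a wrist look.

Emit:
move_arm(deltas=[[18,38,0,0,0,-1],[18,38,0,0,0,-1],[18,38,0,0,0,-1],[18,38,0,0,0,-1],[18,38,0,0,0,-1]], claw=255, squeeze=20)

```text
t: 1.42
eef_pos: [0.2739, -0.4594, 0.4046]
ee_rot: [-3.141, 0.0, -2.954]
force: [1.2, -1.2, -0.5]
width: 0.0599
```

Emit:
move_arm(deltas=[[18,38,0,0,0,-1],[18,38,0,0,0,-1],[18,38,0,0,0,-1],[18,38,0,0,0,-1],[18,38,0,0,0,-1]])

```text
t: 1.83
eef_pos: [0.363, -0.2709, 0.4051]
ee_rot: [-3.141, 0.001, -3.04]
force: [1.6, -1.2, -0.8]
width: 0.0264
```

Emit:
move_arm(deltas=[[15,20,0,0,0,-1],[15,20,0,0,0,-1],[15,20,0,0,0,-1],[10,10,0,0,0,-1],[0,0,0,0,0,0]])

```text
t: 2.25
eef_pos: [0.4193, -0.2011, 0.4049]
ee_rot: [-3.142, 0.001, -3.107]
force: [-0.3, 0.1, 0.0]
width: 0.0007
```

```bash
cat > look.py <<'E'
from h import *
import sys,json
np.set_printoptions(precision=3,suppress=True)
tag=sys.argv[1]
C=cam('wrist'); im=arm.grab_frame('wrist'); s=arm.get_state(); print(s['t'],s['eef_pos'],s['ee_rot'],s['force'],s['width'])
out={}
for n,z in zip(['square_key_top','round_key_top','long_key_top','lid_bar','lid_hinge'],[.079,.079,.079,.125,.125]):
    r=arm.spot_point(n,'wrist'); print(n,[(np.round(x['xy'],1),round(x['score'],2),atz(*C,x['xy'],z)) for x in r[:2]])
    if r: o,d=ray(*C,r[0]['xy']); out[n]=[o.tolist(),d.tolist()]
json.dump(out,open(tag+'.json','w')); cv2.imwrite(f'pics/{tag}.png',im[:,:,::-1])
E
python3 look.py w1
```

```text
2.3 [ 0.418 -0.202  0.405] [-3.142  0.    -3.107] [ 0.112  0.218 -0.378] 0.0008164998601702622
square_key_top []
round_key_top []
long_key_top [(array([431.6, 243.9]), 0.66, array([0.488, 0.012, 0.079]))]
lid_bar []
lid_hinge []
```

View pics/w1.png

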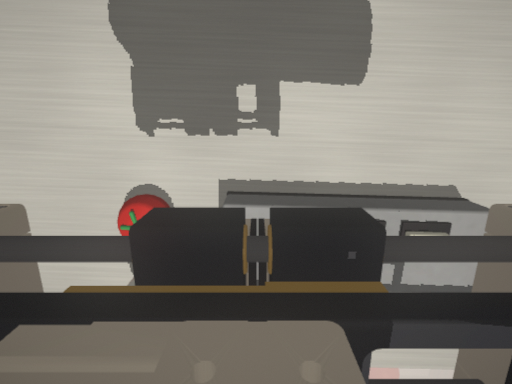

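The wrist view looks over the fingers: image up is toward the robot and image right is +y. The gripper hides the keys and only the long key shows, at (432,244). Moving +x and +y will bring the keys above the gripper in the picture.

Emit:
move_arm(deltas=[[28,25,5,0,0,0],[28,25,5,0,0,0],[28,25,5,0,0,0],[28,25,5,0,0,0],[28,25,5,0,0,0]])

```text
t: 2.97
eef_pos: [0.5586, -0.0773, 0.4301]
ee_rot: [3.142, 0.0, -3.11]
force: [0.9, -1.0, 0.6]
width: 0.0002
```

```bash
python3 look.py w2
```

```text
3.0167 [ 0.563 -0.074  0.43 ] [-3.141  0.003 -3.108] [8.284 1.333 4.348] 0.0004780861463994387
square_key_top [(array([195.8, 113.8]), 0.81, array([ 0.486, -0.15 ,  0.079]))]
round_key_top [(array([261.8, 114.6]), 0.83, array([ 0.484, -0.074,  0.079]))]
long_key_top [(array([330.4, 115.4]), 0.63, array([0.483, 0.006, 0.079]))]
lid_bar [(array([262.5, 162.9]), 0.58, array([ 0.534, -0.072,  0.125]))]
lid_hinge [(array([261.5, 207.2]), 0.25, array([ 0.582, -0.071,  0.125]))]
```

Emit:
move_arm(deltas=[[15,0,15,0,0,0],[15,0,15,0,0,0],[15,0,15,0,0,0],[10,0,15,0,0,0],[0,0,0,0,0,0]])

```text
t: 3.68
eef_pos: [0.6138, -0.0791, 0.4926]
ee_rot: [-3.141, 0.004, -3.11]
force: [0.3, 0.2, 0.3]
width: 0.0004
```

```bash
python3 look.py w3; python3 - <<'E'
from h import *
import json
a,b=[json.load(open(f'w{i}.json')) for i in (2,3)]
for n in a:
    if n in b: print(n,np.round(tri([tuple(map(np.array,a[n])),tuple(map(np.array,b[n]))]),4))
i=cv2.hconcat([cv2.imread('pics/w2.png'),cv2.imread('pics/w3.png')]); cv2.imwrite('pics/w23.png',cv2.resize(i,(800,300),interpolation=cv2.INTER_AREA))
E
```

```text
3.7333 [ 0.613 -0.079  0.491] [ 3.142  0.002 -3.111] [-0.592 -0.007 -0.815] 0.0006413414464426516
square_key_top [(array([205.9,  66.4]), 0.56, array([ 0.481, -0.15 ,  0.079]))]
round_key_top [(array([262.3,  71.4]), 0.74, array([ 0.485, -0.076,  0.079]))]
long_key_top [(array([326.6,  71.4]), 0.65, array([0.482, 0.009, 0.079])), (array([89.3, 76.5]), 0.36, array([ 0.498, -0.305,  0.079]))]
lid_bar [(array([268.6, 109. ]), 0.9, array([ 0.534, -0.067,  0.125]))]
lid_hinge []
square_key_top [ 0.4863 -0.1441  0.1089]
round_key_top [ 0.4844 -0.0747  0.0767]
long_key_top [0.4825 0.0074 0.0788]
lid_bar [ 0.5338 -0.0696  0.1258]
```

View pics/w23.png

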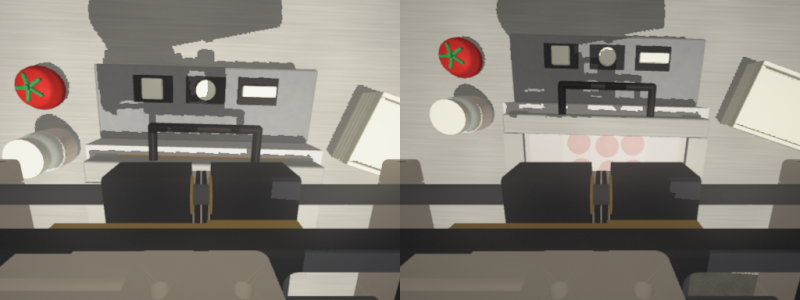

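The wrist pictures show square, round and long keys left to right, at (196,114), (262,115) and (330,115) in full pixels, with the bar at (262,163). Triangulated heights (round 77 mm, long 79 mm, bar 126 mm) agree with the text. The square key's 109 mm came from an off spot, but in-plane it lies at (0.486, -0.151). Next is going over the square key.

Emit:
move_arm(deltas=[[-26,-14,-12,0,0,0],[-26,-14,-12,0,0,0],[-26,-15,-12,0,0,0],[-26,-15,-12,0,0,0],[-23,-14,-12,0,0,0]])

```text
t: 4.4
eef_pos: [0.4835, -0.1503, 0.4288]
ee_rot: [3.142, -0.0, -3.109]
force: [1.0, -0.3, -0.1]
width: 0.0006
```

Emit:
move_arm(deltas=[[0,0,-35,0,0,0],[0,0,-35,0,0,0],[0,0,-35,0,0,0],[0,0,-35,0,0,0],[0,0,-10,0,0,0]])

```text
t: 4.82
eef_pos: [0.4831, -0.1498, 0.2751]
ee_rot: [3.141, -0.007, -3.11]
force: [-1.1, 0.1, -0.1]
width: 0.0008
```

Emit:
move_arm(deltas=[[0,0,0,0,0,0],[0,0,0,0,0,0],[0,0,0,0,0,0],[0,0,0,0,0,0],[0,0,0,0,0,0]])

```text
t: 5.23
eef_pos: [0.4864, -0.1497, 0.2813]
ee_rot: [3.142, 0.003, -3.109]
force: [-1.1, 0.4, -0.0]
width: 0.0008
```

Emit:
move_arm(deltas=[[0,0,-10,0,0,0],[0,0,-10,0,0,0],[0,0,-6,0,0,0],[0,0,-4,0,0,0],[0,0,-1,0,0,0]])

```text
t: 5.65
eef_pos: [0.486, -0.1496, 0.2506]
ee_rot: [-3.141, -0.0, -3.108]
force: [-12.7, 8.9, 40.0]
width: 0.0002
```

Emit:
move_arm(deltas=[[0,0,-1,0,0,0],[0,0,0,0,0,0],[0,0,0,0,0,0],[0,0,0,0,0,0],[0,0,0,0,0,0]])

```text
t: 6.07
eef_pos: [0.4858, -0.1496, 0.2506]
ee_rot: [-3.141, 0.001, -3.108]
force: [-12.9, 7.5, 40.6]
width: 0.0004
```

Fully down: the tip stopped at 72.6 mm with 40 N, against 73 mm expected. Next I release it and go to the round key.

Emit:
move_arm(deltas=[[0,0,10,0,0,0],[0,0,12,0,0,0],[0,0,10,0,0,0],[0,0,0,0,0,0],[0,0,0,0,0,0]])

```text
t: 6.48
eef_pos: [0.4858, -0.1497, 0.2796]
ee_rot: [3.141, 0.0, -3.109]
force: [-0.8, -0.1, -0.0]
width: 0.0001
```

Emit:
move_arm(deltas=[[0,15,0,0,0,0],[-1,20,0,0,0,0],[0,25,0,0,0,0],[0,15,0,0,0,0],[0,0,0,0,0,0]])

```text
t: 6.9
eef_pos: [0.4846, -0.0729, 0.2787]
ee_rot: [3.142, -0.001, -3.108]
force: [0.6, -0.5, -0.5]
width: 0.0004
```

```bash
python3 - <<'E'
from h import *
s=arm.get_state();print(s['eef_pos'],s['force'])
a=arm.grab_frame('top')
for n in ['square_key_top','round_key_top']: print(n,[(np.round(x['xy'],1),round(x['score'],2)) for x in arm.spot_point(n,'top')[:1]])
cv2.imwrite('pics/t2.png',cv2.resize(a[110:290,180:420,::-1],None,fx=2.5,fy=2.5))
E
```

```text
[ 0.4846392  -0.07293911  0.27872851] [ 0.6356178  -0.46560839 -0.50375058]
square_key_top []
round_key_top []
```

View pics/t2.png

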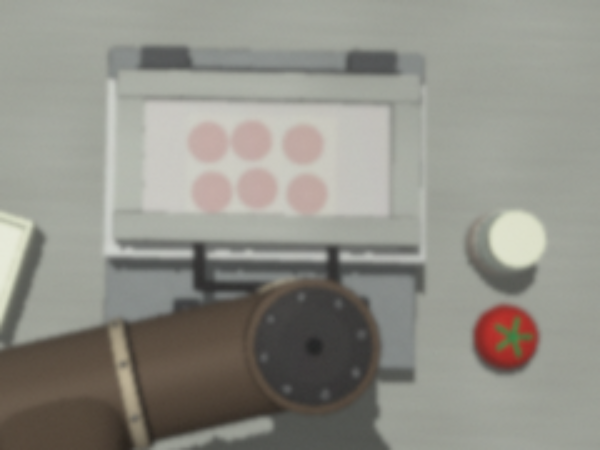

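The arm hides the keys in this top view. The lid is still shut, with the jar at (515,240) and the tomato at (507,337) in place. Next is pressing the round key.

Emit:
move_arm(deltas=[[0,0,-10,0,0,0],[0,0,-10,0,0,0],[0,0,-6,0,0,0],[0,0,-4,0,0,0],[0,0,-1,0,0,0]])

```text
t: 7.47
eef_pos: [0.4849, -0.0753, 0.2506]
ee_rot: [-3.14, -0.001, -3.109]
force: [-13.4, 4.5, 39.1]
width: 0.0003
```

Emit:
move_arm(deltas=[[0,0,0,0,0,0],[0,0,0,0,0,0],[0,0,0,0,0,0],[0,0,0,0,0,0],[0,0,0,0,0,0]])

```text
t: 7.88
eef_pos: [0.4847, -0.0753, 0.2509]
ee_rot: [-3.141, 0.0, -3.109]
force: [-10.3, 3.2, 29.9]
width: 0.0003
```

Fully down again, tip at 72.8 mm. Next I rise, turn the jaws across the bar and part-open the fingers.

Emit:
move_arm(deltas=[[0,0,15,0,0,0],[0,0,25,0,0,0],[0,0,35,0,0,-5],[0,0,35,0,0,-7],[0,0,10,0,0,-7]])

```text
t: 8.3
eef_pos: [0.4859, -0.0753, 0.3738]
ee_rot: [3.14, 0.006, 2.837]
force: [0.9, 0.1, -0.0]
width: 0.0004
```

Emit:
move_arm(deltas=[[10,1,0,0,0,-7],[10,1,0,0,0,-7],[10,1,0,0,0,-7],[10,1,0,0,0,-7],[9,1,0,0,0,-7]], claw=150)

```text
t: 8.72
eef_pos: [0.5342, -0.0703, 0.3684]
ee_rot: [-3.141, -0.0, 2.225]
force: [0.5, -0.2, 0.1]
width: 0.0285
```

Emit:
move_arm(deltas=[[0,0,0,0,0,-7],[0,0,0,0,0,-7],[0,0,0,0,0,-7],[0,0,0,0,0,-7],[0,0,0,0,0,-7]])

```text
t: 9.13
eef_pos: [0.5406, -0.1382, 0.3628]
ee_rot: [3.128, -0.094, 1.698]
force: [0.9, -0.2, 0.1]
width: 0.0362
```

Emit:
move_arm(deltas=[[0,0,0,0,0,-2],[0,0,0,0,0,0],[0,0,0,0,0,0],[0,0,0,0,0,0],[0,0,0,0,0,0]])

```text
t: 9.55
eef_pos: [0.5402, -0.1455, 0.3617]
ee_rot: [3.126, -0.103, 1.676]
force: [-0.5, 0.1, -0.1]
width: 0.036
```

```bash
python3 look.py w4; python3 -c "
from h import *
i=arm.grab_frame('top');cv2.imwrite('pics/t4.png',i[:,:,::-1])
j=cv2.imread('pics/w4.png');k=cv2.imread('pics/t4.png');cv2.imwrite('pics/c4.png',cv2.resize(cv2.hconcat([j,k]),(800,300),interpolation=cv2.INTER_AREA))
print(arm.get_state()['q'])"
```

```text
9.6 [ 0.54  -0.145  0.362] [ 3.126 -0.103  1.676] [-0.317  0.159  0.926] 0.03604124088962315
square_key_top [(array([198.4, 221.1]), 0.83, array([ 0.486, -0.151,  0.079]))]
round_key_top [(array([202.8, 137.6]), 0.63, array([ 0.484, -0.069,  0.079]))]
long_key_top [(array([207.4,  50.3]), 0.87, array([0.483, 0.01 , 0.079]))]
lid_bar [(array([256.6, 147.1]), 0.92, array([ 0.536, -0.074,  0.125]))]
lid_hinge []
[ 0.04463165  0.21125975 -0.24994798 -0.1170305  -1.10285448 -3.02991236]
```

View pics/c4.png

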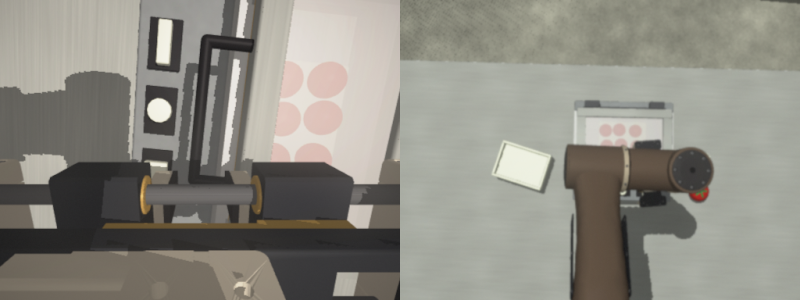

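The wrist stopped early: joint 6 reached its range limit (-3.03) and the last rows tilted and shifted the tool. It's clear of everything (the wrist view shows the bar at (257,147) and the keys all up). I unwind by a half turn the other way, which gives the same grasp.

Emit:
move_arm(deltas=[[0,0,0,0,0,7],[0,0,0,0,0,7],[0,0,0,0,0,7],[0,0,0,0,0,7],[0,0,0,0,0,7]])

```text
t: 10.32
eef_pos: [0.5403, -0.146, 0.3618]
ee_rot: [3.126, -0.104, 2.292]
force: [-0.1, 0.1, -0.0]
width: 0.0359
```

```bash
python3 - <<'E'
from h import *
s=arm.get_state();print(s['q'],s['eef_pos'],s['ee_rot'])
A=R.from_euler('xyz',s['ee_rot']); B=R.from_euler('xyz',[np.pi,0,s['ee_rot'][2]])
print(np.degrees((B*A.inv()).as_rotvec()), 270.5-np.degrees(s['ee_rot'][2]))
E
```

```text
[ 0.04981551  0.22888873 -0.23423632 -0.0991945  -1.16184223 -2.42931432] [ 0.54029518 -0.14596655  0.36176387] [ 3.12590647 -0.10377486  2.29176613]
[-5.05898256 -3.25035695  0.04663393] 139.19147319965828
```

Emit:
move_arm(deltas=[[0,5,0,-2.5,-1.6,0],[0,5,0,-2.5,-1.6,0],[-2,10,0,0,0,7],[-2,15,0,0,0,7],[-2,15,0,0,0,7]])

```text
t: 10.73
eef_pos: [0.534, -0.0955, 0.3617]
ee_rot: [3.141, -0.001, 2.657]
force: [-0.3, -0.1, -0.2]
width: 0.0362
```

Emit:
move_arm(deltas=[[0,15,0,0,0,7],[0,11,0,0,0,7],[0,0,0,0,0,7],[0,0,0,0,0,7],[0,0,0,0,0,7]])

```text
t: 11.15
eef_pos: [0.5343, -0.0696, 0.3618]
ee_rot: [3.141, -0.001, -3.014]
force: [-0.4, -0.2, -0.3]
width: 0.0365
```

Emit:
move_arm(deltas=[[0,0,0,0,0,7],[0,0,0,0,0,7],[0,0,0,0,0,7],[0,0,0,0,0,7],[0,0,0,0,0,7]])

```text
t: 11.57
eef_pos: [0.5342, -0.0699, 0.3618]
ee_rot: [3.141, -0.001, -2.404]
force: [-0.1, -0.1, 0.2]
width: 0.0358
```

Emit:
move_arm(deltas=[[0,0,0,0,0,7],[0,0,0,0,0,7],[0,0,0,0,0,7],[0,0,0,0,0,7],[0,0,0,0,0,7]])

```text
t: 11.98
eef_pos: [0.5342, -0.07, 0.3618]
ee_rot: [3.141, -0.001, -1.793]
force: [0.2, -0.4, -0.2]
width: 0.0363
```

Emit:
move_arm(deltas=[[0,0,0,0,0,7],[0,0,0,0,0,6],[0,0,0,0,0,0],[0,0,0,0,0,0],[0,0,0,0,0,0]])

```text
t: 12.4
eef_pos: [0.5342, -0.07, 0.3617]
ee_rot: [3.141, -0.001, -1.576]
force: [-0.1, 0.1, -0.7]
width: 0.0362
```

```bash
python3 look.py w5; python3 -c "
from h import *
print(arm.get_state()['q'])"
```

```text
12.45 [ 0.534 -0.07   0.362] [ 3.141 -0.001 -1.575] [-0.525  0.333  0.539] 0.035958435676142465
square_key_top [(array([313.1, 103. ]), 0.97, array([ 0.483, -0.152,  0.079]))]
round_key_top [(array([309.5, 186.9]), 0.65, array([ 0.483, -0.074,  0.079]))]
long_key_top []
lid_bar [(array([256.9, 199.8]), 0.79, array([ 0.534, -0.074,  0.125]))]
lid_hinge []
[ 0.23391822  0.16899746 -0.3510176   0.00122615 -1.05154815 -0.23694258]
```

View pics/w5.png

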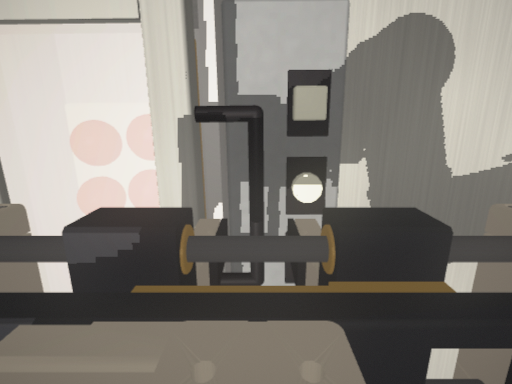

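The bar stands centred between the fingers (column 257), and the keys are up. I narrow the fingers a little to clear the lid edge, descend and pinch.

Emit:
move_arm(deltas=[[0,0,-15,0,0,0],[0,0,-15,0,0,0],[0,0,-15,0,0,0],[0,0,-10,0,0,0],[0,0,0,0,0,0]], claw=172)

```text
t: 13.12
eef_pos: [0.5335, -0.0701, 0.3046]
ee_rot: [3.137, -0.002, -1.573]
force: [-0.7, 0.3, 0.1]
width: 0.0286
```

Emit:
move_arm(deltas=[[0,0,-7,0,0,0],[0,0,-7,0,0,0],[0,0,-7,0,0,0],[0,0,-4,0,0,0],[0,0,0,0,0,0]])

```text
t: 13.53
eef_pos: [0.534, -0.0701, 0.2807]
ee_rot: [3.14, -0.001, -1.573]
force: [-0.0, 0.1, 0.5]
width: 0.0289
```

Emit:
move_arm(deltas=[[0,0,0,0,0,0],[0,0,0,0,0,0],[0,0,0,0,0,0],[0,0,0,0,0,0],[0,0,0,0,0,0]], claw=255, squeeze=25)

```text
t: 13.95
eef_pos: [0.5348, -0.07, 0.2821]
ee_rot: [-3.141, -0.001, -1.572]
force: [2.6, -0.8, -0.6]
width: 0.0113
```

The fingers stopped on the bar (11.3 mm). Next is lifting along the arc: radius 225 mm, hinge at x ≈ 0.759.

Emit:
move_arm(deltas=[[0.7,0,17.7,0,0,0],[2.1,0,17.5,0,0,0],[3.4,0,17.3,0,0,0],[4.8,0,17,0,0,0],[6.1,0,16.6,0,0,0]])

```text
t: 14.37
eef_pos: [0.5516, -0.0701, 0.3684]
ee_rot: [-3.141, -0.001, -1.573]
force: [7.6, -1.9, -9.0]
width: 0.011
```

Emit:
move_arm(deltas=[[7.4,0,16,0,0,0],[8.7,0,15.5,0,0,0],[9.8,0,14.7,0,0,0],[10.9,0,13.8,0,0,0],[12,0,13,0,0,0]])

```text
t: 14.78
eef_pos: [0.5985, -0.07, 0.4408]
ee_rot: [3.135, -0.001, -1.573]
force: [-7.8, 3.0, 3.0]
width: 0.0113
```

Emit:
move_arm(deltas=[[0,0,0,0,0,0],[0,0,0,0,0,0],[0,0,0,0,0,0],[0,0,0,0,0,0],[0,0,0,0,0,0]])

```text
t: 15.2
eef_pos: [0.5982, -0.07, 0.4405]
ee_rot: [3.136, -0.001, -1.573]
force: [-8.6, 3.1, 5.0]
width: 0.0113
```

```bash
python3 look.py w6; python3 - <<'E'
from h import *
rs=[]
for c in ['scene','top']:
    i=arm.grab_frame(c); C=cam(c); cv2.imwrite(f'pics/{c}6.png',i[:,:,::-1])
    for n in ['lid_bar','jar','tomato','tray_stack']:
        r=arm.spot_point(n,c)
        if r: print(c,n,r[0]['xy'],r[0]['score'],np.round(atz(*C,r[0]['xy'],.284 if n=='lid_bar' else 0),3))
a=cv2.imread('pics/scene6.png')[100:290,60:360]; b=cv2.imread('pics/w6.png')
cv2.imwrite('pics/c6.png',cv2.hconcat([cv2.resize(a,(440,280)),cv2.resize(b,(360,280))]))
E
```

```text
15.25 [ 0.598 -0.07   0.441] [ 3.136 -0.001 -1.572] [-8.91   2.431  5.09 ] 0.010969699839799629
square_key_top [(array([352.3, 105.8]), 0.74, array([ 0.483, -0.154,  0.079]))]
round_key_top [(array([344.9, 172. ]), 0.76, array([ 0.486, -0.075,  0.079]))]
long_key_top []
lid_bar [(array([259.5, 238.5]), 0.83, array([ 0.594, -0.005,  0.125]))]
lid_hinge [(array([108.5, 182.1]), 0.68, array([ 0.758, -0.072,  0.125])), (array([243.4, 167.2]), 0.37, array([ 0.611, -0.088,  0.125]))]
scene lid_bar [209.0, 141.1] 0.71 [ 0.603 -0.073  0.284]
scene jar [137.6, 180.8] 0.89 [ 0.584 -0.345  0.   ]
scene tomato [147.8, 155.0] 0.53 [ 0.48  -0.347  0.   ]
scene tray_stack [335.6, 207.2] 0.76 [0.57  0.285 0.   ]
top lid_bar [284.0, 242.9] 0.55 [ 0.489 -0.057  0.284]
top jar [377.5, 207.9] 0.66 [ 0.591 -0.347  0.   ]
top tomato [376.8, 244.5] 0.74 [ 0.487 -0.345  0.   ]
top tray_stack [158.9, 209.4] 0.6 [0.571 0.28  0.   ]
```

View pics/c6.png

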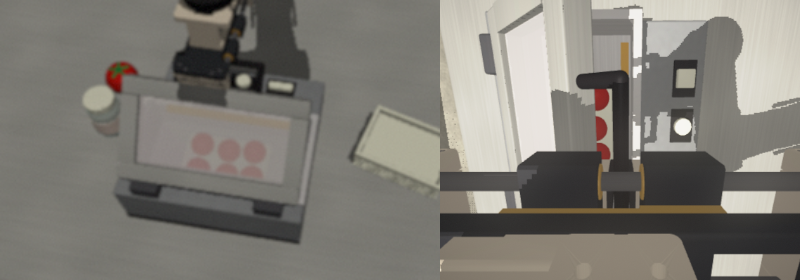

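The pictures show the lid about half open on its bar, which sits between the pads, and clear of the jar, tomato and trays. The round and square keys show up. Bar geometry gives about 44°: 157 mm rise and 160 mm to the hinge, at a 225 mm radius. The pose held steady between reads, so I'm handing in.

```bash
python3 -c "
from station import arm
arm.job_done(); s=arm.get_state(); print(s['t'],s['eef_pos'],s['force'],s['width'])"
```

```text
the job is handed in; nothing more can be done
the job is handed in; nothing more can be done
```

I pressed the square key and then the round key fully down with closed fingers, releasing each one. I then pinched the bar from above, lifted the lid to about 44°, and handed in at about 15 s while still holding it. The hand-in gives no verdict, so I don't know how it was judged.

**Checks that passed:**
- **Key presses:** the fingertips stopped at about 73 mm above the bench on both keys, the fully-down height. Force on the tool was 30–41 N.
- **Lid hold:** grip width was 11 mm on the 12 mm bar. The bar had risen 157 mm and was 160 mm in front of the hinge, which gives 44–45°. The position changed by less than 1 mm between the last readings.
- **Surroundings:** the jar, tomato and trays were found within about 1 cm of where they started, which is as close as the cameras can tell.

**Checks that failed or disagreed:**
- **Joint limit:** my first wrist turn ran joint 6 up to its limit. It read -3.0299 against -3.03, and the tool tilted and shifted in free air. I turned back the other way and touched nothing, but I can't rule out that it briefly passed the limit.
- **Square key height:** one measurement gave 109 mm because of a bad detection; the press confirmed 79 mm.
- **Bar in the last top view:** the position found there was wrong because the arm hid the bar, so I ignored it.
- **Long key:** it wasn't detected in the last wrist picture, though nothing went near it.
- **Holding force:** the last reading was about 10 N on the tool, mostly directed away from the hinge, with roughly 3 N from the lid's own weight.

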